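Sort the kiln posts into their rack by height

ROBOT

A 6-joint arm with a two-finger parallel gripper is mounted at the origin on a cart in front of the work surface, level with it; the furniture and walls round the work are solid. World frame = base frame: x ahead of the robot, y to its left, z up, the work surface at z = 0. Lengths are in m, angles in rad, forces in N, time in s.
With the tool pointing down it reaches from about 0.375 to 0.975 m from the base axis. Payload 3.8 kg.
Tool frame: the origin (TCP) lies between the finger pads; the fingertips stand 22 mm ahead of it and the grasp point (between the pads) lies 3 mm ahead of it; z points along the fingers, y is the direction in which the jaws open and shut (so a half turn about z gives the same grasp; the last joint's range is limited). The gripper opens to 85 mm and grips with 20 to 120 N. Pads are 22 mm wide; open, the fingers measure 114 mm over their backs; the gripper's body (76 mm by 85 mm) begins 54 mm behind the grasp point. The pads swing forward as they close: fully open they stand 13 mm farther back than shut.
Start: joints at [1.094, 0.264, 1.604, -0, 1.274, -0.037], TCP at [0.287, 0.611, 0.253] pointing down, gripper open.
Joint ranges: [-2.63, 2.63], [-0.94, 2.18], [0.31, 2.57], [-1.31, 4.45], [0, 2.66], [-2.55, 2.55]. Speed limits (rad/s): [2.57, 2.57, 3.14, 3.14, 3.14, 3.14].

INTERFACE

Orientations are given as a rotation vector (axis times angle).
In Python, from workcell import * gives the robot as it stands.
- The arm moves only by the tool step_arm, never from a script. Its argument "motion" is a list that holds one entry, the list of rows, each a list of 7 numbers: the finger opening in m, from 0 to 0.0854, then the shift along the world's x, y, z in m, then the turn, a rotation vector about the world's x, y, z in degrees. A call has exactly 8 rows; each row is the pose to reach, as a shift and turn from the pose measured when the call began; what a row does not reach only later rows make up. A row lasts 1/8 s, in which the tool goes at most 62.5 mm and 10.7 degrees, less where a joint would pass 70% of its speed; a pose out of reach is approached as far as the arm can. A call with a gripper value outside its range is refused whole. The fingers move at their own pace and stop on an object; "newtons" is the grip in N (left out, the last holds). Time passes only in rows, so rows that repeat a pose let the fingers close, or fill a call up. It gives the time, the measured TCP pose, the force and the opening at its end, in the units of the state.
- read_state(): the state, without advancing time (a new reading comes with each control period).
- read_camera(name): name is "scene" or "top" or "wrist"; returns (picture, depth): 480x640x3 uint8, blue, green, red; 480x640 float32, m along the optical axis (not along the pixel's ray), 0 where there is no reading.
- get_calibration(name): a dict with "K" (3x3 intrinsics, pixels), "dist_coeffs" ([k1, k2, p1, p2, k3] as OpenCV has them; the pictures are not rectified), "world_from_camera" (4x4, takes a point from camera to world coordinates). Camera axes: x right, y down, z forward; pixel columns grow to the right and rows downward; lengths in m; the calibration is good to about 2 mm. A picture is of the moment at which its call begins: read the wrist's pose just before it. get_calibration takes no time and is no camera call; for the wrist camera it gives the pose at the moment of the call.
- finish_job(): hands the job in, once; it reports no verdict.
Trained networks look in the newest picture that a camera, given by its name, has taken for a name from the list of things; names that differ only in an ending like _2 or _b are one class to them, and where a whole thing is asked for, a point or a joint stands for the part that bears it (a point fixed in the world has none). Each returns a list of dicts, best first, with "score" (0 to 1); they miss things now and then, are a little off and sometimes report something else, mostly with a low value. They report only what shows in the picture. A call takes as long as a camera call. They do not tell look-alikes from the thing itself.
- spot_in(camera, thing): "xyz" ([x, y, z] in m, in the coordinates of the camera as it stood for that picture, good to about 4 mm: the middle of the surface that is visible of it).
- regions_of(camera, thing): "region" (480x640 bool, what is visible of it).
The state is a dict: "time": time; "q": joint angles; "joint_vel": joint speeds; "joint_torque": joint torques, N m; "tool_pos": TCP position; "tcp_rot": TCP orientation; "wrist_force": force on the tool from outside, world axes, zero at the start; "torque": the same for the moment, N m; "width": opening from 0.0 (shut) to 1.0 (fully open).
Only numpy, scipy, OpenCV 4.12 (cv2) and the standard library are available. Lean on these libraries where they do the work, as an engineer would, in place of code of your own. Each camera call takes 0.05 s, during which the arm holds its last target. There are 200 camera calls.

TASK

Put the four loose kiln posts away into the empty bays of the wooden rack, one upright in each bay, so that the whole row steps down in height from the tallest post, already in the bay at one end, to the shortest, already at the other, ready for the next kiln loading. Leave those two in their bays, do not knock any post over, and do not disturb the jar and the stamp standing among them.

Things in the scene. Friction and masses are not known exactly. Their poses are not given: they have to be found in the camera images.
- post_rack: low wooden rack, fixed to the bench, with six square bays in one straight row, each for one standing post. Origin at the centre of its underside; its y axis runs along the row, z up. Bay centres at y = -137.5, -82.5, -27.5, +27.5, +82.5 and +137.5 mm, x = 0; each bay is 50 x 50 mm inside, its floor 8 mm above the bench; the partitions (5 mm thick) and long sides rise to 24 mm above the bench and the two end boards to 34 mm. 60 to 66 mm deep, 350 mm long.
- post_40: square-section kiln post (kiln-shelf support) of plain sand-coloured fired clay, 32 x 32 mm and 40 mm tall, standing on end, with a 14 mm bore down the middle; about 61 g. Origin at the centre of its underside, z up its height, x and y square to its sides. The shortest of the six; it already stands in one of the rack's two end bays.
- post_60: square-section kiln post (kiln-shelf support) of plain sand-coloured fired clay, 32 x 32 mm and 60 mm tall, standing on end, with a 14 mm bore down the middle; about 92 g. Origin at the centre of its underside, z up its height, x and y square to its sides. Starts standing on the bench.
- post_80: square-section kiln post (kiln-shelf support) of plain sand-coloured fired clay, 32 x 32 mm and 80 mm tall, standing on end, with a 14 mm bore down the middle; about 123 g. Origin at the centre of its underside, z up its height, x and y square to its sides. Starts standing on the bench.
- post_100: square-section kiln post (kiln-shelf support) of plain sand-coloured fired clay, 32 x 32 mm and 100 mm tall, standing on end, with a 14 mm bore down the middle; about 154 g. Origin at the centre of its underside, z up its height, x and y square to its sides. Starts standing on the bench.
- post_120: square-section kiln post (kiln-shelf support) of plain sand-coloured fired clay, 32 x 32 mm and 120 mm tall, standing on end, with a 14 mm bore down the middle; about 184 g. Origin at the centre of its underside, z up its height, x and y square to its sides. Starts standing on the bench.
- post_140: square-section kiln post (kiln-shelf support) of plain sand-coloured fired clay, 32 x 32 mm and 140 mm tall, standing on end, with a 14 mm bore down the middle; about 215 g. Origin at the centre of its underside, z up its height, x and y square to its sides. The tallest of the six; it already stands in one of the rack's two end bays.
- glaze_jar: glaze jar with cream label and black screw lid, 58 mm across, 73 mm tall, standing among the posts; not to be disturbed. Origin at the centre of its underside.
- maker_stamp: turned brown wooden stamp, waisted, 27 mm across, 61 mm tall, standing among the posts; not to be disturbed. Origin at the centre of its underside.
- stamp_press: green hand-lever press at the back of the bench, fixed, 385 mm tall with its lever up; only an obstacle. Origin under its middle. Base 125 mm wide (y), from 79 mm in front (-x) to 121 mm behind. Its lever leans up towards the robot and ends in a black ball, 31 mm across, 105 mm in front, 44 mm to the -y side and 369 mm above the bench: keep arm, wrist and gripper clear of it by drawing in towards the robot when crossing in front of the press.
There are look-alikes about, which are no part of the job. What is shaped like the post_80 but purple is not meant. What is shaped like the post_120 but yellow is not meant.

How it is judged:
By the outcome, as a careful person would: the job done as asked, in the order asked, and still so for the second after the job is handed in, with the robot touching nothing.
It also fails if it takes over 125 s, if anything falls off the work surface, if the arm or the gripper's body presses on something with over 40 N, if the wrist force passes 120 N, or if a joint passes its speed limit or range.

## Working session

There is one attempt and no reset: what is moved stays moved. The work goes in short steps, Python scripts to look and compute and a tool call to move; the robot and the scene stay as the last step left them, time stands still between calls to the robot, and variables do not carry over. Pictures are saved under pics/ and viewed, on a budget of 14 in all, crops included, one or two more only if the job needs it, and the job is handed in when it is done.

Besides the shell and the picture viewer there is one more tool, called after "Request:" as name([rows], argument=value, ...), one row to a line, values as JSON. step_arm: Moves the arm, as the interface text tells. Its arguments: {"type":"object","properties":{"motion":{"type":"array"},"newtons":{"type":"number"}},"required":["motion"]}

```bash
mkdir -p pics; cat > h.py <<'E'
from workcell import *
import numpy as np, cv2
def cloud(name):
    c=get_calibration(name); im,d=read_camera(name)
    K=np.array(c["K"]);D=np.array(c["dist_coeffs"]);T=np.array(c["world_from_camera"])
    v,u=np.mgrid[0:480,0:640]
    p=cv2.undistortPoints(np.stack([u,v],-1).reshape(-1,1,2).astype(np.float64),K,D).reshape(480,640,2)
    P=np.dstack([p*d[...,None],d]).astype(float)
    W=P@T[:3,:3].T+T[:3,3]; W[d==0]=np.nan
    return im,W,T
E
python3 - <<'E'
from h import *
a,W,T=cloud("top");b,W2,T2=cloud("scene")
cv2.imwrite("pics/top.png",a);cv2.imwrite("pics/scene.png",b)
np.savez("/tmp/c.npz",a=a,W=W,b=b,W2=W2)
print(T,T2);s=read_state();print(s)
E
```

```text
[[-0.01124008 -0.98212925  0.18787177  0.31949225]
 [-0.99977211  0.00762797 -0.01993838  0.02816741]
 [ 0.01814899 -0.18805307 -0.98199117  1.3248666 ]
 [ 0.          0.          0.          1.        ]] [[ 0.45682561 -0.43349658  0.77678252 -0.43039417]
 [-0.88955331 -0.22036538  0.40016747 -0.48910766]
 [-0.00229525 -0.87379621 -0.48628687  0.67392974]
 [ 0.          0.          0.          1.        ]]
{'time': 0.1, 'q': array([ 1.09408281e+00,  2.64692766e-01,  1.60525695e+00, -6.02707817e-08,
        1.27370615e+00, -3.69117688e-02]), 'joint_vel': array([-1.71872706e-04, -2.96397970e-04, -3.42956138e-03, -5.92739803e-04,
       -1.65894041e-03,  5.69041150e-07]), 'joint_torque': array([ 1.50470627e-03, -5.16709971e+01, -3.68592381e+01, -3.94247979e-05,
        6.35622549e-03,  6.65502716e-05]), 'tool_pos': array([0.28710949, 0.61020358, 0.25206587]), 'tcp_rot': array([-0.68517001, -3.0654273 ,  0.00313409]), 'wrist_force': array([-1.2905359 ,  0.56536722, -0.35965016]), 'torque': array([-0.00415446,  0.00681106, -0.04445491]), 'width': 1.0011568996771523}
```

View pics/top.png

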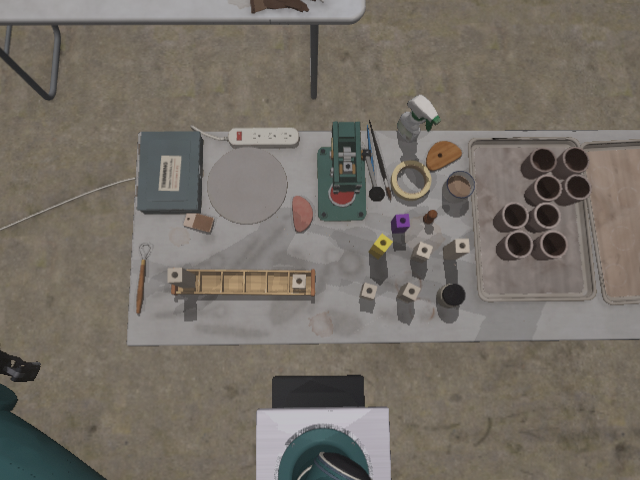

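View pics/scene.png

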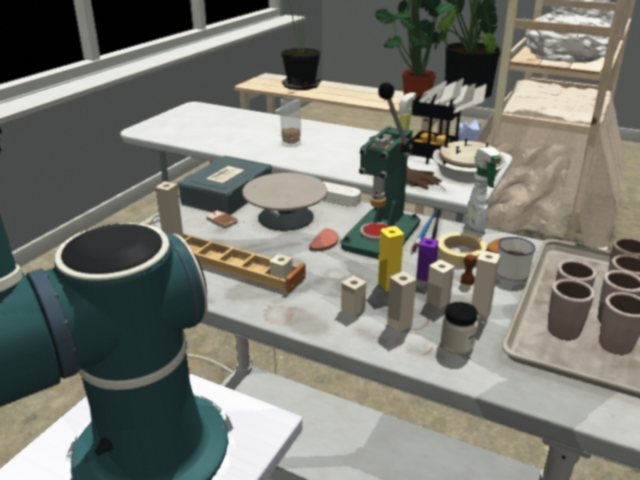

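The top view shows the rack from (175,283) to (315,283). The 140 post stands at its left end (175,274) and the 40 post at its right end (300,282).

- **Sand-coloured posts:** (369,290), (411,291), (424,251) and (462,246).
- **Look-alikes:** yellow at (382,243), purple at (402,222).
- **Not to be disturbed:** jar at (452,295), stamp at (430,216).

I choose the four sand-coloured ones.

```bash
python3 - <<'E'
from h import *
z=np.load("/tmp/c.npz");W=z["W"];W2=z["W2"]
W2f=W2.reshape(-1,3); W2f=W2f[~np.isnan(W2f[:,0])]
for n,(u,v) in dict(A=(369,290),B=(411,291),C=(424,251),D=(462,246),yel=(382,243),pur=(402,222),jar=(452,295),stamp=(430,216),p140=(175,274),p40=(300,282)).items():
    w=W[v-14:v+15,u-14:u+15].reshape(-1,3); w=w[w[:,2]>.02]
    top=np.nanpercentile(w[:,2],90); t=w[abs(w[:,2]-top)<.008]
    (c,s,a)=cv2.minAreaRect((t[:,:2]*1000).astype(np.float32))
    q=W2f[(np.hypot(*(W2f[:,:2]-np.array(c)/1000).T)<.022)]
    print(n,len(t),"top %.3f"%np.median(t[:,2]),np.round(c,1),np.round(s,1),round(a,1),"scene top",np.round(np.percentile(q[:,2],97),3) if len(q) else None)
# rack rim points
R=W[262:304,165:322].reshape(-1,3);R=R[(R[:,2]>.017)&(R[:,2]<.04)]
print("rack",cv2.minAreaRect((R[:,:2]*1000).astype(np.float32)))
# press
P=W[115:225,310:375].reshape(-1,3);P=P[P[:,2]>.02];print(P.min(0),P.max(0)); print(P[P[:,2].argmax()])
a=z["a"];cr=cv2.resize(a[200:310,350:480],None,fx=6,fy=5);cr2=cv2.resize(a[255:310,160:325],(780,260))
cv2.imwrite("pics/crop.png",np.vstack([cv2.resize(cr,(780,330)),cr2]))
E
```

```text
A 154 top 0.060 [ 425.1 -112. ] [32.  32.1] 73.1 scene top 0.06
B 166 top 0.099 [ 419.2 -205.9] [32.5 32. ] 62.2 scene top 0.1
C 162 top 0.079 [ 519.3 -245.1] [32.2 33.2] 69.7 scene top 0.079
D 180 top 0.119 [ 523.1 -325.3] [33.1 31.4] 89.5 scene top 0.12
yel 168 top 0.119 [ 531.5 -141.2] [31.7 33.9] 50.3 scene top 0.119
pur 160 top 0.079 [ 592.5 -196. ] [32.8 33.2] 3.8 scene top 0.08
jar 387 top 0.072 [ 412.8 -313.6] [52.1 51.3] 10.7 scene top 0.073
stamp 66 top 0.057 [ 613.4 -275.3] [21.  20.1] 61.4 scene top 0.058
p140 196 top 0.148 [456.8 331. ] [31.7 33.7] 0.3 scene top 0.147
p40 147 top 0.048 [451.5  56.7] [31.7 30.1] 89.6 scene top 0.048
rack ((450.9090881347656, 193.47366333007812), (348.8602600097656, 65.41767120361328), 89.39781951904297)
[ 0.56565225 -0.11401549  0.02000252] [0.80228024 0.00894786 0.38550676]
[ 0.58325287 -0.08876766  0.38550676]
```

View pics/crop.png

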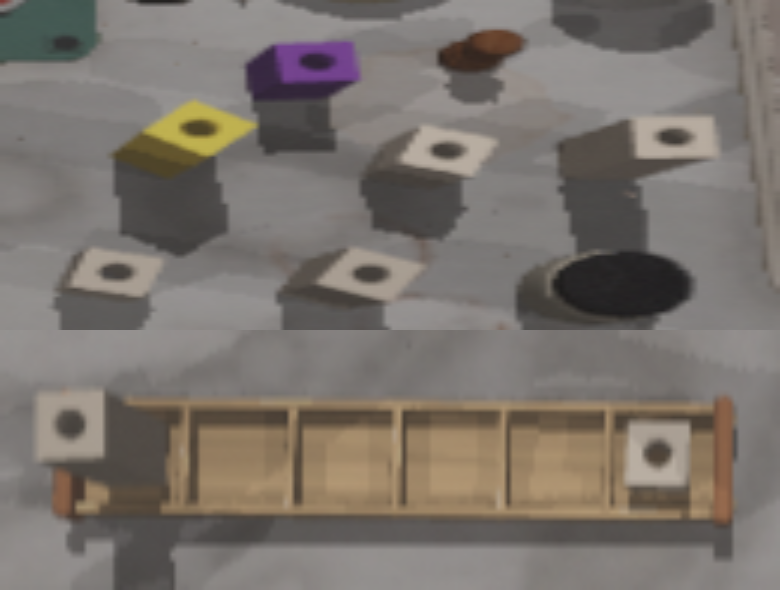

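Depth agrees from both views: A=60, B=100, C=80 and D=120 mm, all sand-coloured. I'll go over the rack first and refine its pose with the wrist camera.

Request:
step_arm([
  [[0.06, 0.017, -0.055, 0.006, 0, 0, -8.5], [0.06, 0.034, -0.11, 0.012, 0, 0, -17], [0.06, 0.051, -0.165, 0.02, 0, 0, -25.5], [0.06, 0.068, -0.22, 0.03, 0, 0, -34], [0.06, 0.085, -0.275, 0.04, 0, 0, -42.5], [0.06, 0.1, -0.33, 0.05, 0, 0, -51], [0.06, 0.12, -0.38, 0.05, 0, 0, -59], [0.06, 0.133, -0.42, 0.05, 0, 0, -65]],
], newtons=40)

```text
time: 1.1
tool_pos: [0.4204, 0.1882, 0.302]
tcp_rot: [-2.23, -2.212, 0.002]
wrist_force: [-0.1, -0.7, 0.5]
width: 0.706
```

```bash
cat >> h.py <<'E'
from scipy.spatial.transform import Rotation as Ro
def st():
    s=read_state();R=Ro.from_rotvec(s["tcp_rot"]).as_matrix()
    print("t %.2f"%s["time"],"pos",np.round(s["tool_pos"],4),"jaw",round(np.degrees(np.arctan2(R[1,1],R[0,1])),1),"z",np.round(R[:,2],3),"F",np.round(s["wrist_force"],1),"w",round(s["width"],3),"q",np.round(s["q"],2))
E
python3 - <<'E'
from h import *
st();a,W,T=cloud("wrist");cv2.imwrite("pics/w1.png",a);np.savez("/tmp/w1.npz",a=a,W=W);print(np.round(T,3))
m=(W[...,2]>.017)&(W[...,2]<.029)&(abs(W[...,0]-.451)<.045)&(abs(W[...,1]-.193)<.185)
R=W[m];print(len(R),cv2.minAreaRect((R[:,:2]*1000).astype(np.float32)))
h,e=np.histogram(R[:,0],60);print([(round(e[i],4),h[i]) for i in range(60) if h[i]>np.median(h)])
C=R[abs(R[:,0]-.451)<.018];h,e=np.histogram(C[:,1],np.arange(.01,.38,.003));print([(round(e[i],3),h[i]) for i in range(len(h)) if h[i]>20])
print("z",np.median(R[:,2]))
E
```

```text
t 1.10 pos [0.4204 0.1882 0.302 ] jaw -0.5 z [-0.002 -0.    -1.   ] F [-0.1 -0.7  0.5] w 0.706 q [ 0.37 -0.18  1.98  0.    1.35  0.37]
[[ 1.    -0.007 -0.003  0.421]
 [-0.007 -0.955 -0.297  0.262]
 [-0.001  0.297 -0.955  0.423]
 [ 0.     0.     0.     1.   ]]
5130 ((456.6828308105469, 188.37432861328125), (335.8943786621094, 65.2166519165039), 89.05020904541016)
[(np.float64(0.4247), np.int64(82)), (np.float64(0.4258), np.int64(150)), (np.float64(0.427), np.int64(215)), (np.float64(0.4281), np.int64(279)), (np.float64(0.4292), np.int64(287)), (np.float64(0.4303), np.int64(284)), (np.float64(0.4314), np.int64(286)), (np.float64(0.4326), np.int64(108)), (np.float64(0.4337), np.int64(55)), (np.float64(0.4382), np.int64(52)), (np.float64(0.4393), np.int64(47)), (np.float64(0.4404), np.int64(45)), (np.float64(0.4438), np.int64(73)), (np.float64(0.4449), np.int64(49)), (np.float64(0.455), np.int64(50)), (np.float64(0.4562), np.int64(49)), (np.float64(0.4595), np.int64(46)), (np.float64(0.4663), np.int64(46)), (np.float64(0.4786), np.int64(102)), (np.float64(0.4797), np.int64(164)), (np.float64(0.4809), np.int64(221)), (np.float64(0.482), np.int64(293)), (np.float64(0.4831), np.int64(311)), (np.float64(0.4842), np.int64(256)), (np.float64(0.4854), np.int64(174)), (np.float64(0.4865), np.int64(119))]
[(np.float64(0.022), np.int64(43)), (np.float64(0.067), np.int64(128)), (np.float64(0.076), np.int64(53)), (np.float64(0.079), np.int64(140)), (np.float64(0.13), np.int64(30)), (np.float64(0.133), np.int64(110)), (np.float64(0.136), np.int64(56)), (np.float64(0.184), np.int64(30)), (np.float64(0.187), np.int64(104)), (np.float64(0.19), np.int64(75)), (np.float64(0.241), np.int64(106)), (np.float64(0.244), np.int64(110)), (np.float64(0.295), np.int64(94)), (np.float64(0.298), np.int64(136)), (np.float64(0.31), np.int64(47)), (np.float64(0.352), np.int64(53))]
z 0.024127555372451565
```

View pics/w1.png

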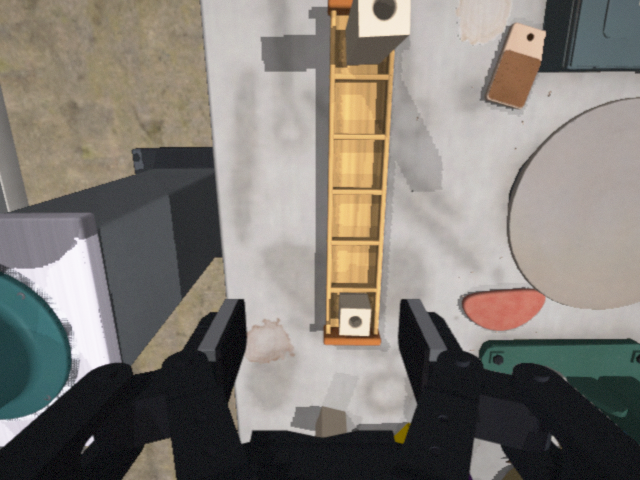

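The wrist view shows the rack running up column ~358 with bays at rows 105, 160, 215 and 265, the 140 post at the top (385,10) and the 40 post at (355,318). It puts the rack about 5 mm from where the top camera does, so I'll cross-check against all the cameras.

```bash
python3 - <<'E'
from h import *
st()
for n in ("wrist","top","scene"):
    a,W,T=cloud(n)
    def box(x,y,r,zl,zh):
        m=(abs(W[...,0]-x)<r[0])&(abs(W[...,1]-y)<r[1])&(W[...,2]>zl)&(W[...,2]<zh); return W[m]
    t=box(.453,.055,(.035,.035),.043,.053)
    print(n,"p40",len(t), t.min(0).round(4),t.max(0).round(4),"c",((t.min(0)+t.max(0))/2)[:2].round(4))
    R=box(.453,.19,(.045,.1),.018,.029)
    lo=R[R[:,0]<.44,0];hi=R[R[:,0]>.465,0]
    print(" rails x",np.percentile(lo,[2,50,98]).round(4),np.percentile(hi,[2,50,98]).round(4))
    C=R[abs(R[:,0]-.454)<.015]
    print(" part y",[round(float(np.median(C[abs(C[:,1]-y)<.02,1])),4) for y in (.136,.19,.245)])
    print(" bench z",np.nanmedian(box(.36,.2,(.03,.1),-.02,.02)[:,2]))
E
```

```text
t 1.15 pos [0.4214 0.1845 0.3019] jaw -0.7 z [-0.001 -0.004 -1.   ] F [ 0.9 -3.2 -0.2] w 0.705 q [ 0.36 -0.18  1.98 -0.    1.35  0.37]
wrist p40 789 [0.4382 0.0356 0.043 ] [0.4714 0.0695 0.0507] c [0.4548 0.0526]
 rails x [0.426  0.4294 0.4389] [0.4666 0.4829 0.4873]
 part y [0.1348, 0.1892, 0.244]
 bench z -0.0001347778655750309
top p40 140 [0.4345 0.0409 0.043 ] [0.4663 0.0725 0.0526] c [0.4504 0.0567]
 rails x [0.422  0.4248 0.4382] [0.4679 0.4788 0.4823]
 part y [0.1374, nan, nan]
 bench z -0.0003372616158507924
scene p40 160 [0.4321 0.036  0.043 ] [0.4717 0.071  0.0495] c [0.4519 0.0535]
 rails x [0.4223 0.4265 0.4382] [0.467  0.4809 0.4872]
 part y [0.1335, 0.1884, 0.244]
 bench z -0.0019724229415646333
  return _methods._mean(a, axis=axis, dtype=dtype,
  ret = ret.dtype.type(ret / rcount)
```

The three cameras agree on the rack to a few mm: centre about (455, 189.5), with a 9 mm margin in each bay. Next I'll cross drawn in, in front of the press, and look at the posts.

Request:
step_arm([
  [[0.06, -0.005, -0.05, 0.01, 0, 0, 0], [0.06, -0.01, -0.11, 0.02, 0, 0, 0], [0.06, -0.01, -0.165, 0.02, 0, 0, 0], [0.06, -0.01, -0.22, 0.02, 0, 0, 0], [0.06, -0.01, -0.275, 0.02, 0, 0, 0], [0.06, -0.005, -0.33, 0.02, 0, 0, 0], [0.06, 0, -0.38, 0.02, 0, 0, 0], [0.06, 0, -0.385, 0.02, 0, 0, 0]],
])

```text
time: 2.3
tool_pos: [0.4206, -0.1966, 0.3212]
tcp_rot: [-2.226, -2.212, 0.003]
wrist_force: [-0.7, 0.4, 0.6]
width: 0.703
```

```bash
cat >> h.py <<'E'
G=dict(A=(425,-114,60),B=(421,-208,100),C=(521,-248,80),D=(525,-328,120),yel=(532,-143,120),pur=(593,-198,80),jar=(414,-316,73),stamp=(615,-278,61))
def look(names,tops=None,save=None):
    st();a,W,T=cloud("wrist")
    if save: cv2.imwrite(save,a)
    for n in names:
        x,y,h=G[n]
        m=(np.hypot(W[...,0]-x/1000,W[...,1]-y/1000)<.032)&(abs(W[...,2]-h/1000)<.009)
        t=W[m]
        if len(t)<20: print(n,len(t)); continue
        c,s,an=cv2.minAreaRect((t[:,:2]*1000).astype(np.float32))
        print(n,len(t),"c",np.round(c,1),np.round(s,1),"yaw",round(an,1),"z",round(np.median(t[:,2]),4))
E
python3 - <<'E'
from h import *
import time
look(G); look(G,save="pics/w2.png")
E
```

```text
t 2.30 pos [ 0.4206 -0.1966  0.3212] jaw -0.4 z [-0.004  0.001 -1.   ] F [-0.7  0.4  0.6] w 0.703 q [-0.49 -0.18  1.94 -0.    1.38 -0.48]
A 1076 c [ 428.6 -116.1] [32.1 32. ] yaw 73.3 z 0.0603
B 1171 c [ 422.6 -210. ] [32.4 32.2] yaw 62.3 z 0.1002
C 1068 c [ 522.5 -249.2] [32.3 33. ] yaw 68.4 z 0.0803
D 12
yel 1640 c [ 534.1 -144.9] [32.4 32.7] yaw 50.8 z 0.1203
pur 1244 c [ 595.5 -199.9] [33.1 32.5] yaw 3.8 z 0.0803
jar 1899 c [ 416.1 -317.3] [52.8 52.3] yaw 72.5 z 0.073
stamp 399 c [ 616.1 -278.9] [21.8 22.1] yaw 10.3 z 0.0589
t 2.35 pos [ 0.4204 -0.1957  0.3212] jaw -0.3 z [-0.004  0.001 -1.   ] F [ 0.9 -0.1 -0.9] w 0.702 q [-0.49 -0.18  1.94 -0.    1.38 -0.48]
A 1069 c [ 428.5 -116.1] [32.  32.1] yaw 73.2 z 0.0603
B 1167 c [ 422.7 -210. ] [32.4 32.2] yaw 62.5 z 0.1003
C 1067 c [ 522.5 -249.1] [32.2 33. ] yaw 68.6 z 0.0803
D 6
yel 1641 c [ 534.1 -144.9] [32.3 32.6] yaw 50.9 z 0.1203
pur 1254 c [ 595.7 -199.8] [33.4 32.6] yaw 3.9 z 0.0803
jar 1893 c [ 416.2 -317.2] [52.2 52.2] yaw 32.1 z 0.073
stamp 399 c [ 616.3 -278.8] [22.1 22.2] yaw 75.0 z 0.059
```

View pics/w2.png

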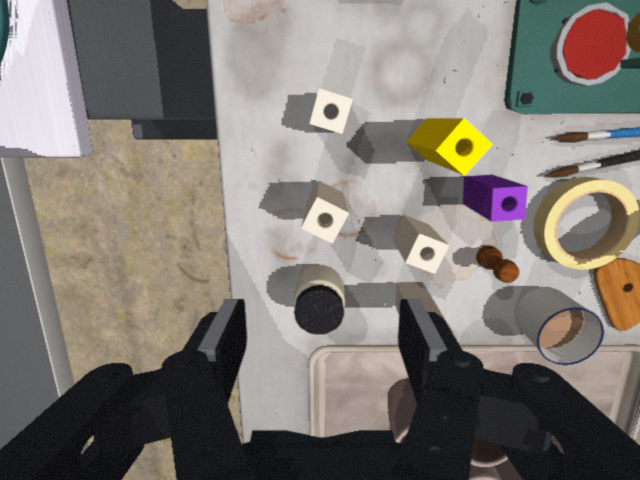

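The close view matches the depth: posts A (330,110), B (325,218), C (427,252), and D partly behind the right finger at about (415,290). The jar, stamp and both look-alikes are separate and clear. First I pick D, the 120 post.

Request:
step_arm([
  [[0.06, 0.03, -0.04, -0.02, 0, 0, 0], [0.06, 0.06, -0.08, -0.05, 0, 0, 0], [0.06, 0.09, -0.12, -0.08, 0, 0, 0], [0.06, 0.106, -0.133, -0.1, 0, 0, 0], [0.06, 0.106, -0.133, -0.12, 0, 0, 0], [0.06, 0.106, -0.133, -0.15, 0, 0, 0], [0.06, 0.106, -0.133, -0.19, 0, 0, 0], [0.06, 0.106, -0.133, -0.213, 0, 0, 0]],
])

```text
time: 3.4
tool_pos: [0.5251, -0.3243, 0.1061]
tcp_rot: [-2.218, -2.214, 0.002]
wrist_force: [-1.1, 0.6, -0.3]
width: 0.703
```

Request:
step_arm([
  [[0.06, 0, 0, 0, 0, 0, 0], [0.02, 0, 0, 0, 0, 0, 0], [0.02, 0, 0, 0, 0, 0, 0], [0.02, 0, 0, 0, 0, 0, 0], [0.02, 0, 0, 0, 0, 0, 0], [0.02, 0, 0, 0, 0, 0, 0], [0.02, 0, 0, 0, 0, 0, 0], [0.02, 0, 0, 0, 0, 0, 0]],
], newtons=40)

```text
time: 4.4
tool_pos: [0.5261, -0.3247, 0.108]
tcp_rot: [-2.22, -2.215, 0.001]
wrist_force: [-0.3, 2.6, 6.1]
width: 0.367
```

```bash
python3 - <<'E'
from h import *
st()
E
```

```text
t 4.40 pos [ 0.5261 -0.3247  0.108 ] jaw -0.1 z [-0.004  0.004 -1.   ] F [-0.3  2.6  6.1] w 0.367 q [-0.59  0.29  1.86  0.    1.   -0.59]
```

Request:
step_arm([
  [[0.02, 0, 0, 0.03, 0, 0, 0], [0.02, 0, 0, 0.08, 0, 0, 0], [0.02, 0, 0, 0.13, 0, 0, 0], [0.02, -0.01, 0.01, 0.18, 0, 0, 0], [0.02, -0.04, 0.04, 0.195, 0, 0, 0], [0.02, -0.075, 0.075, 0.195, 0, 0, 0], [0.02, -0.106, 0.11, 0.195, 0, 0, 0], [0.02, -0.106, 0.125, 0.195, 0, 0, 0]],
])

```text
time: 5.4
tool_pos: [0.418, -0.1982, 0.3026]
tcp_rot: [-2.22, -2.214, 0.001]
wrist_force: [1.0, -0.7, -2.1]
width: 0.369
```

```bash
cat >> h.py <<'E'
def held():
    s=read_state();st();a,W,T=cloud("wrist");p=s["tool_pos"]
    m=(np.hypot(W[...,0]-p[0],W[...,1]-p[1])<.03)&(abs(W[...,2]-p[2]-.012)<.012)
    v,u=np.nonzero(m)
    t=W[m]
    if len(t)>20:
        t2=t[abs(t[:,2]-np.percentile(t[:,2],80))<.004]
        print("held top",len(t2),"dz",round(np.median(t2[:,2])-p[2],4),"min",(t2.min(0)-p)[:2].round(4),"max",(t2.max(0)-p)[:2].round(4),cv2.minAreaRect(((t2-p)[:,:2]*1000).astype(np.float32)))
    return a
E
python3 - <<'E'
from h import *
a=held();cv2.imwrite("pics/w3.png",a)
E
```

```text
t 5.40 pos [ 0.418  -0.1982  0.3026] jaw -0.2 z [-0.005  0.004 -1.   ] F [ 1.  -0.7 -2.1] w 0.369 q [-0.5  -0.17  1.97  0.    1.35 -0.49]
held top 9247 dz 0.0125 min [-0.0291 -0.0224] max [0.0295 0.0113] ((0.20444869995117188, -5.52277946472168), (58.57588195800781, 33.737403869628906), 0.0057860855013132095)
```

View pics/w3.png

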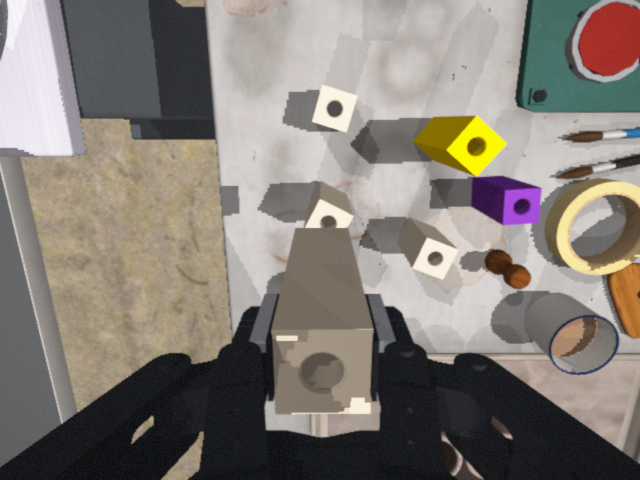

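The 120 post is held upright at (325,370), offset −5.5 mm in y from the TCP. I'll carry it across.

Request:
step_arm([
  [[0.02, 0, 0.04, 0, 0, 0, 0], [0.02, 0, 0.09, 0, 0, 0, 0], [0.02, 0, 0.145, 0, 0, 0, 0], [0.02, 0, 0.2, 0, 0, 0, 0], [0.02, 0, 0.255, 0, 0, 0, 0], [0.02, 0.005, 0.31, 0, 0, 0, 0], [0.02, 0.015, 0.365, 0, 0, 0, 0], [0.02, 0.025, 0.41, 0, 0, 0, 0]],
])

```text
time: 6.45
tool_pos: [0.4454, 0.2151, 0.3029]
tcp_rot: [-2.219, -2.217, -0.003]
wrist_force: [0.8, -1.5, -1.0]
width: 0.37
```

Request:
step_arm([
  [[0.02, 0.01, 0.03, 0, 0, 0, 0], [0.02, 0.013, 0.055, 0, 0, 0, 0], [0.02, 0.013, 0.06, 0, 0, 0, 0], [0.02, 0.013, 0.06, -0.03, 0, 0, 0], [0.02, 0.013, 0.06, -0.07, 0, 0, 0], [0.02, 0.013, 0.06, -0.1, 0, 0, 0], [0.02, 0.013, 0.06, -0.12, 0, 0, 0], [0.02, 0.013, 0.06, -0.12, 0, 0, 0]],
])

```text
time: 7.45
tool_pos: [0.4574, 0.2736, 0.1807]
tcp_rot: [-2.219, -2.215, 0.004]
wrist_force: [0.5, 0.4, -1.9]
width: 0.368
```

```bash
python3 - <<'E'
from h import *
a=held();cv2.imwrite("pics/w4.png",a)
E
```

```text
t 7.45 pos [0.4574 0.2736 0.1807] jaw -0.1 z [-0.006  0.002 -1.   ] F [ 0.5  0.4 -1.9] w 0.368 q [0.49 0.06 1.98 0.01 1.11 0.49]
held top 9239 dz 0.0125 min [-0.029  -0.0223] max [0.0296 0.0117] ((0.03660011291503906, -5.001670837402344), (33.81169891357422, 58.574920654296875), 88.56482696533203)
```

View pics/w4.png

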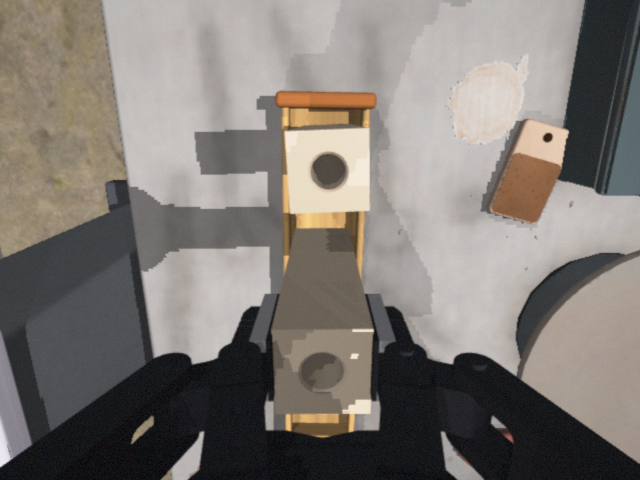

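The 120 post hangs over the bay next to the 140 post (328,170), with the partition gaps clear. Now I lower it.

Request:
step_arm([
  [[0.02, 0, 0.002, -0.015, 0, 0, 0], [0.02, 0, 0.002, -0.03, 0, 0, 0], [0.02, 0, 0.002, -0.04, 0, 0, 0], [0.02, 0, 0.002, -0.05, 0, 0, 0], [0.02, 0, 0.002, -0.057, 0, 0, 0], [0.02, 0, 0.002, -0.062, 0, 0, 0], [0.02, 0, 0.002, -0.064, 0, 0, 0], [0.02, 0, 0.002, -0.064, 0, 0, 0]],
])

```text
time: 8.5
tool_pos: [0.4585, 0.2763, 0.1184]
tcp_rot: [-2.22, -2.216, -0.0]
wrist_force: [0.2, -0.6, -1.5]
width: 0.372
```

```bash
python3 - <<'E'
from h import *
st()
E
```

```text
t 8.50 pos [0.4585 0.2763 0.1184] jaw -0.1 z [-0.003  0.004 -1.   ] F [ 0.2 -0.6 -1.5] w 0.372 q [0.49 0.13 2.03 0.01 0.98 0.49]
```

Request:
step_arm([
  [[0.02, 0, 0, -0.002, 0, 0, 0], [0.02, 0, 0, -0.003, 0, 0, 0], [0.02, 0, 0, -0.003, 0, 0, 0], [0.055, 0, 0, -0.003, 0, 0, 0], [0.055, 0, 0, -0.003, 0, 0, 0], [0.055, 0, 0, -0.003, 0, 0, 0], [0.055, 0, 0, -0.003, 0, 0, 0], [0.055, 0, 0, -0.003, 0, 0, 0]],
])

```text
time: 9.5
tool_pos: [0.4585, 0.2763, 0.1154]
tcp_rot: [-2.22, -2.216, -0.0]
wrist_force: [0.1, -0.3, -0.5]
width: 0.643
```

Request:
step_arm([
  [[0.055, 0, 0, 0.03, 0, 0, 0], [0.055, 0, 0, 0.08, 0, 0, 0], [0.055, 0, 0, 0.13, 0, 0, 0], [0.06, -0.005, -0.02, 0.17, 0, 0, 0], [0.06, -0.02, -0.06, 0.19, 0, 0, 0], [0.06, -0.035, -0.11, 0.19, 0, 0, 0], [0.06, -0.04, -0.14, 0.19, 0, 0, 0], [0.06, -0.04, -0.145, 0.19, 0, 0, 0]],
])

```text
time: 10.5
tool_pos: [0.4181, 0.13, 0.3056]
tcp_rot: [-2.223, -2.213, -0.001]
wrist_force: [-0.6, -0.0, -0.5]
width: 0.704
```

```bash
cat >> h.py <<'E'
def rack():
    st()
    for n in ("wrist","top"):
        a,W,T=cloud(n)
        for z in (.148,.128,.108,.088,.068,.048):
            m=(abs(W[...,0]-.456)<.04)&(abs(W[...,1]-.19)<.18)&(abs(W[...,2]-z)<.006)
            t=W[m]
            if len(t)>60: print(n,z,len(t),np.round(cv2.minAreaRect((t[:,:2]*1000).astype(np.float32))[0],1),np.round(cv2.minAreaRect((t[:,:2]*1000).astype(np.float32))[1],1),round(np.median(t[:,2]),4))
        if n=="wrist": b=a
    return b
E
python3 - <<'E'
from h import *
rack()
E
```

```text
t 10.50 pos [0.4181 0.13   0.3056] jaw -0.2 z [-0.003  0.004 -1.   ] F [-0.6 -0.  -0.5] w 0.704 q [ 0.24 -0.23  2.01  0.    1.36  0.24]
wrist 0.128 1730 [458.6 268.1] [32.2 26.7] 0.1282
wrist 0.108 275 [458.7 270.5] [31.8 32.4] 0.1081
wrist 0.088 212 [458.3 270.5] [31.5 31.6] 0.0879
wrist 0.068 124 [458.4 270.8] [31.5 32.3] 0.0697
wrist 0.048 978 [456.7 160.9] [250.8  32.5] 0.0483
top 0.148 174 [457.  331.4] [32.6 32.9] 0.1476
top 0.048 149 [450.5  56.5] [31.6 31.3] 0.0481
```

Request:
step_arm([
  [[0.06, 0, -0.045, 0, 0, 0, -4], [0.06, 0, -0.095, 0, 0, 0, -8], [0.06, 0, -0.145, 0, 0, 0, -12], [0.06, 0, -0.195, 0, 0, 0, -16], [0.06, 0, -0.245, -0.02, 0, 0, -20], [0.06, 0.003, -0.295, -0.05, 0, 0, -24], [0.06, 0.005, -0.34, -0.08, 0, 0, -27.4], [0.06, 0.005, -0.34, -0.1, 0, 0, -27.4]],
])

```text
time: 11.6
tool_pos: [0.4242, -0.2106, 0.2037]
tcp_rot: [-2.684, -1.621, -0.002]
wrist_force: [0.7, -0.5, -0.2]
width: 0.698
```

```bash
python3 - <<'E'
from h import *
look("ABC",save="pics/w5.png")
E
```

```text
t 11.60 pos [ 0.4242 -0.2106  0.2037] jaw -27.8 z [-0.002  0.006 -1.   ] F [ 0.7 -0.5 -0.2] w 0.698 q [-0.52 -0.08  2.07  0.    1.15 -0.03]
A 2400 c [ 428.1 -116.1] [32.1 32.3] yaw 73.4 z 0.0602
B 2572 c [ 422.3 -210. ] [32.5 32. ] yaw 62.4 z 0.1002
C 2558 c [ 522.1 -249.3] [32.8 32.9] yaw 68.4 z 0.0802
```

Request:
step_arm([
  [[0.06, -0.002, 0, -0.04, 0, 0, 0], [0.06, -0.002, 0, -0.08, 0, 0, 0], [0.06, -0.002, 0, -0.105, 0, 0, 0], [0.06, -0.002, 0, -0.116, 0, 0, 0], [0.06, -0.002, 0, -0.116, 0, 0, 0], [0.02, -0.002, 0, -0.116, 0, 0, 0], [0.02, -0.002, 0, -0.116, 0, 0, 0], [0.02, -0.002, 0, -0.116, 0, 0, 0]],
])

```text
time: 12.65
tool_pos: [0.4218, -0.2091, 0.0864]
tcp_rot: [-2.682, -1.621, -0.002]
wrist_force: [0.2, 0.6, 5.2]
width: 0.369
```

Request:
step_arm([
  [[0.02, 0, 0, 0, 0, 0, 0], [0.02, 0, 0, 0, 0, 0, 0], [0.02, 0, 0, 0.03, 0, 0, 0], [0.02, 0, 0, 0.08, 0, 0, 0], [0.02, 0, 0, 0.13, 0, 0, 5], [0.02, 0, 0, 0.18, 0, 0, 10], [0.02, 0, 0, 0.21, 0, 0, 15], [0.02, 0, 0, 0.215, 0, 0, 20]],
])

```text
time: 13.65
tool_pos: [0.4228, -0.2098, 0.3042]
tcp_rot: [-2.36, -2.068, -0.002]
wrist_force: [-0.1, -0.8, -2.4]
width: 0.376
```

```bash
python3 - <<'E'
from h import *
held()
E
```

```text
t 13.65 pos [ 0.4228 -0.2098  0.3042] jaw -7.5 z [-0.002  0.004 -1.   ] F [-0.1 -0.8 -2.4] w 0.376 q [-0.51 -0.16  1.95  0.    1.35 -0.38]
held top 9612 dz 0.0139 min [-0.0277 -0.0192] max [0.0299 0.0177] ((0.33343505859375, -0.7828216552734375), (33.47779846191406, 58.044612884521484), 82.42205810546875)
```

Request:
step_arm([
  [[0.02, 0, 0.04, 0, 0, 0, 1], [0.02, 0, 0.09, 0, 0, 0, 2], [0.02, 0, 0.145, 0, 0, 0, 3], [0.02, 0, 0.2, 0, 0, 0, 4], [0.02, 0, 0.255, 0, 0, 0, 5], [0.02, 0.005, 0.31, 0, 0, 0, 6], [0.02, 0.015, 0.365, 0, 0, 0, 7], [0.02, 0.025, 0.405, 0, 0, 0, 7.5]],
])

```text
time: 14.7
tool_pos: [0.4466, 0.1975, 0.3021]
tcp_rot: [-2.214, -2.22, 0.002]
wrist_force: [1.1, -0.3, -1.1]
width: 0.37
```

Request:
step_arm([
  [[0.02, 0.005, 0.015, 0, 0, 0, 0], [0.02, 0.009, 0.022, 0, 0, 0, 0], [0.02, 0.009, 0.022, -0.02, 0, 0, 0], [0.02, 0.009, 0.022, -0.06, 0, 0, 0], [0.02, 0.009, 0.022, -0.1, 0, 0, 0], [0.02, 0.009, 0.022, -0.13, 0, 0, 0], [0.02, 0.009, 0.022, -0.15, 0, 0, 0], [0.02, 0.009, 0.022, -0.15, 0, 0, 0]],
])

```text
time: 15.7
tool_pos: [0.4531, 0.217, 0.1489]
tcp_rot: [-2.215, -2.216, 0.012]
wrist_force: [0.5, 0.1, -1.6]
width: 0.374
```

```bash
python3 - <<'E'
from h import *
held()
E
```

```text
t 15.70 pos [0.4531 0.217  0.1489] jaw 0.0 z [-0.011  0.    -1.   ] F [ 0.5  0.1 -1.6] w 0.374 q [0.39 0.04 2.07 0.01 1.05 0.39]
held top 9569 dz 0.0139 min [-0.0288 -0.0178] max [0.0277 0.0159] ((-0.4842662811279297, -0.8801898956298828), (56.544471740722656, 33.6799430847168), 0.3388713300228119)
```

Request:
step_arm([
  [[0.02, 0.004, 0, -0.012, 0, 0, 0], [0.02, 0.004, 0, -0.025, 0, 0, 0], [0.02, 0.004, 0, -0.035, 0, 0, 0], [0.02, 0.004, 0, -0.043, 0, 0, 0], [0.02, 0.004, 0, -0.049, 0, 0, 0], [0.02, 0.004, 0, -0.052, 0, 0, 0], [0.02, 0.004, 0, -0.052, 0, 0, 0], [0.02, 0.004, 0, -0.052, 0, 0, 0]],
])

```text
time: 16.75
tool_pos: [0.4587, 0.2179, 0.0989]
tcp_rot: [-2.216, -2.217, 0.006]
wrist_force: [-0.9, 0.2, -2.0]
width: 0.367
```

Request:
step_arm([
  [[0.02, 0, 0, -0.002, 0, 0, 0], [0.02, 0, 0, -0.004, 0, 0, 0], [0.02, 0, 0, -0.004, 0, 0, 0], [0.055, 0, 0, -0.004, 0, 0, 0], [0.055, 0, 0, -0.004, 0, 0, 0], [0.055, 0, 0, -0.004, 0, 0, 0], [0.055, 0, 0, -0.004, 0, 0, 0], [0.055, 0, 0, -0.004, 0, 0, 0]],
])

```text
time: 17.75
tool_pos: [0.4588, 0.218, 0.095]
tcp_rot: [-2.216, -2.217, 0.006]
wrist_force: [0.2, -0.2, -0.3]
width: 0.643
```

Request:
step_arm([
  [[0.055, 0, 0, 0.03, 0, 0, 0], [0.055, 0, 0, 0.08, 0, 0, 0], [0.055, 0, 0, 0.13, 0, 0, 0], [0.06, -0.005, -0.02, 0.18, 0, 0, 0], [0.06, -0.02, -0.06, 0.205, 0, 0, 0], [0.06, -0.035, -0.11, 0.205, 0, 0, 0], [0.06, -0.04, -0.14, 0.205, 0, 0, 0], [0.06, -0.04, -0.145, 0.205, 0, 0, 0]],
])

```text
time: 18.75
tool_pos: [0.4184, 0.0716, 0.3002]
tcp_rot: [-2.219, -2.215, 0.005]
wrist_force: [-0.8, 0.6, -0.7]
width: 0.698
```

```bash
python3 - <<'E'
from h import *
cv2.imwrite("pics/w6.png",rack())
E
```

```text
t 18.75 pos [0.4184 0.0716 0.3002] jaw -0.1 z [-0.007  0.002 -1.   ] F [-0.8  0.6 -0.7] w 0.698 q [ 0.11 -0.25  2.04  0.    1.36  0.11]
wrist 0.108 1550 [458.3 212.7] [32.1 25.3] 0.1082
wrist 0.088 251 [458.3 215.5] [32.1 31. ] 0.0885
wrist 0.068 210 [458.1 216.1] [31.6 32.3] 0.0683
wrist 0.048 1092 [456.5 134. ] [195.6  32.5] 0.0483
top 0.148 202 [457.1 331.4] [32.1 34.3] 0.1476
top 0.128 214 [456.7 298.1] [79.3 32.8] 0.1276
top 0.108 153 [455.9 280.5] [131.7  32.3] 0.1076
top 0.088 64 [454.9 280.2] [129.9  31.3] 0.0889
```

View pics/w6.png

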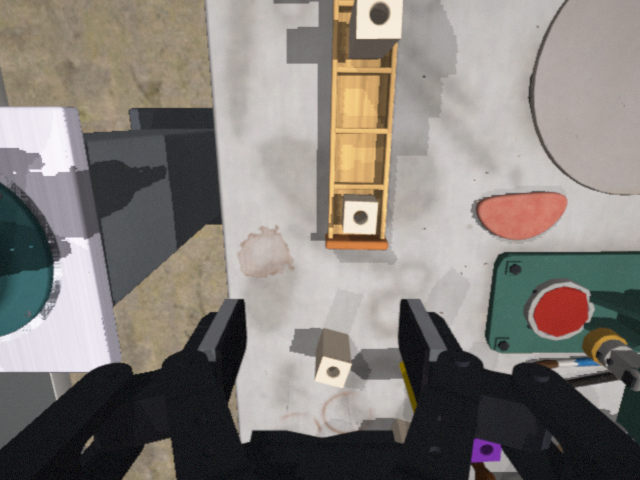

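The 100 post is in (377,15), with two empty bays left at (360,100) and (358,158). Next is C, the 80 post.

Request:
step_arm([
  [[0.06, 0, -0.045, 0, 0, 0, -3], [0.06, 0, -0.095, 0, 0, 0, -6], [0.06, 0, -0.15, 0, 0, 0, -9], [0.06, 0, -0.205, 0, 0, 0, -12], [0.06, 0.01, -0.26, -0.01, 0, 0, -15], [0.06, 0.05, -0.295, -0.04, 0, 0, -18], [0.06, 0.09, -0.315, -0.07, 0, 0, -21.5], [0.06, 0.104, -0.321, -0.1, 0, 0, -21.5]],
])

```text
time: 19.85
tool_pos: [0.5258, -0.2486, 0.1984]
tcp_rot: [-2.591, -1.763, 0.002]
wrist_force: [-0.3, 1.0, -0.6]
width: 0.702
```

```bash
python3 - <<'E'
from h import *
look(G)
E
```

```text
t 19.85 pos [ 0.5258 -0.2486  0.1984] jaw -21.5 z [-0.005  0.005 -1.   ] F [-0.3  1.  -0.6] w 0.702 q [-0.49  0.13  1.86  0.    1.15 -0.11]
A 2907 c [ 427.6 -116. ] [32.1 34. ] yaw 73.4 z 0.06
B 0
C 2259 c [ 522.2 -249.1] [32.3 32.1] yaw 68.8 z 0.0802
D 0
yel 4697 c [ 533.7 -144.9] [32.2 32.8] yaw 51.2 z 0.1202
pur 2829 c [ 595.3 -200. ] [32.2 32.1] yaw 3.7 z 0.0803
jar 627 c [ 432.5 -330.1] [42.6 11.8] yaw 49.3 z 0.0727
stamp 902 c [ 616.2 -279. ] [22.4 22.6] yaw 24.1 z 0.0588
```

Request:
step_arm([
  [[0.06, -0.0035, 0, -0.04, 0, 0, 0], [0.06, -0.0035, 0, -0.08, 0, 0, 0], [0.06, -0.0035, 0, -0.115, 0, 0, 0], [0.06, -0.0035, 0, -0.131, 0, 0, 0], [0.06, -0.0035, 0, -0.131, 0, 0, 0], [0.02, -0.0035, 0, -0.131, 0, 0, 0], [0.02, -0.0035, 0, -0.131, 0, 0, 0], [0.02, -0.0035, 0, -0.131, 0, 0, 0]],
])

```text
time: 20.9
tool_pos: [0.5222, -0.2481, 0.0645]
tcp_rot: [-2.589, -1.762, 0.003]
wrist_force: [0.4, -0.2, 5.3]
width: 0.363
```

Request:
step_arm([
  [[0.02, 0, 0, 0, 0, 0, 0], [0.02, 0, 0, 0, 0, 0, 0], [0.02, 0, 0, 0.03, 0, 0, 0], [0.02, 0, 0, 0.08, 0, 0, 0], [0.02, 0, 0, 0.14, 0, 0, 3], [0.02, -0.02, 0, 0.19, 0, 0, 7], [0.02, -0.06, 0.01, 0.22, 0, 0, 11], [0.02, -0.1, 0.03, 0.23, 0, 0, 15]],
])

```text
time: 21.9
tool_pos: [0.422, -0.2187, 0.2969]
tcp_rot: [-2.338, -2.09, 0.004]
wrist_force: [-0.4, 1.1, -2.0]
width: 0.367
```

```bash
python3 - <<'E'
from h import *
held()
E
```

```text
t 21.90 pos [ 0.422  -0.2187  0.2969] jaw -6.4 z [-0.006  0.003 -1.   ] F [-0.4  1.1 -2. ] w 0.367 q [-0.53 -0.14  1.95 -0.    1.34 -0.42]
held top 9914 dz 0.0159 min [-0.0263 -0.0195] max [0.0292 0.0166] ((0.34317588806152344, -1.3823814392089844), (33.85966110229492, 55.868526458740234), 84.35767364501953)
```

Request:
step_arm([
  [[0.02, 0, 0.04, 0, 0, 0, 1], [0.02, 0, 0.09, 0, 0, 0, 2], [0.02, 0, 0.145, 0, 0, 0, 3], [0.02, 0, 0.2, 0, 0, 0, 4], [0.02, 0, 0.255, 0, 0, 0, 5], [0.02, 0.005, 0.31, 0, 0, 0, 6], [0.02, 0.02, 0.355, 0, 0, 0, 6.5], [0.02, 0.035, 0.38, 0, 0, 0, 6.5]],
])

```text
time: 22.95
tool_pos: [0.4518, 0.1663, 0.2958]
tcp_rot: [-2.206, -2.22, 0.009]
wrist_force: [0.9, -0.8, -0.4]
width: 0.368
```

Request:
step_arm([
  [[0.02, 0, 0.001, 0, 0, 0, 0], [0.02, 0, 0.001, -0.02, 0, 0, 0], [0.02, 0, 0.001, -0.06, 0, 0, 0], [0.02, 0, 0.001, -0.1, 0, 0, 0], [0.02, 0, 0.001, -0.14, 0, 0, 0], [0.02, 0, 0.001, -0.165, 0, 0, 0], [0.02, 0, 0.001, -0.175, 0, 0, 0], [0.02, 0, 0.001, -0.175, 0, 0, 0]],
])

```text
time: 23.95
tool_pos: [0.4513, 0.1667, 0.1204]
tcp_rot: [-2.206, -2.219, 0.012]
wrist_force: [0.1, -0.3, -0.5]
width: 0.37
```

```bash
python3 - <<'E'
from h import *
held()
E
```

```text
t 23.95 pos [0.4513 0.1667 0.1204] jaw 0.3 z [-0.014  0.004 -1.   ] F [ 0.1 -0.3 -0.5] w 0.37 q [0.3  0.03 2.13 0.01 0.99 0.29]
held top 9928 dz 0.016 min [-0.0281 -0.0186] max [0.0282 0.0156] ((-0.022159576416015625, -1.4055614471435547), (34.18857955932617, 56.32391357421875), 89.66608428955078)
```

Request:
step_arm([
  [[0.02, 0.0055, -0.0035, -0.005, 0, -0.8, 0], [0.02, 0.0055, -0.0035, -0.015, 0, -0.8, 0], [0.02, 0.0055, -0.0035, -0.025, 0, -0.8, 0], [0.02, 0.0055, -0.0035, -0.035, 0, -0.8, 0], [0.02, 0.0055, -0.0035, -0.042, 0, -0.8, 0], [0.02, 0.0055, -0.0035, -0.045, 0, -0.8, 0], [0.02, 0.0055, -0.0035, -0.045, 0, -0.8, 0], [0.02, 0.0055, -0.0035, -0.045, 0, -0.8, 0]],
])

```text
time: 25.0
tool_pos: [0.458, 0.1637, 0.0767]
tcp_rot: [-2.214, -2.227, -0.008]
wrist_force: [-0.5, -0.5, -0.8]
width: 0.374
```

Bottom at about 12.6 mm, so I'll lower another 4 mm and release.

Request:
step_arm([
  [[0.02, 0, 0, -0.002, 0, 0, 0], [0.02, 0, 0, -0.004, 0, 0, 0], [0.02, 0, 0, -0.004, 0, 0, 0], [0.055, 0, 0, -0.004, 0, 0, 0], [0.055, 0, 0, -0.004, 0, 0, 0], [0.055, 0, 0, -0.004, 0, 0, 0], [0.055, 0, 0, -0.004, 0, 0, 0], [0.055, 0, 0, -0.004, 0, 0, 0]],
])

```text
time: 26.0
tool_pos: [0.4581, 0.1637, 0.0728]
tcp_rot: [-2.214, -2.227, -0.008]
wrist_force: [-0.3, -0.1, -0.7]
width: 0.641
```

Request:
step_arm([
  [[0.055, 0, 0, 0.03, 0, 0, 0], [0.055, 0, 0, 0.08, 0, 0, 0], [0.055, 0, 0, 0.13, 0, 0, 0], [0.06, 0, -0.01, 0.18, 0, 0, 0], [0.06, -0.01, -0.05, 0.22, 0, 0, -3], [0.06, -0.025, -0.1, 0.22, 0, 0, -6], [0.06, -0.03, -0.15, 0.22, 0, 0, -9], [0.06, -0.03, -0.16, 0.22, 0, 0, -10]],
])

```text
time: 27.0
tool_pos: [0.4275, 0.0016, 0.293]
tcp_rot: [2.405, 2.021, 0.008]
wrist_force: [-0.1, 1.1, -0.0]
width: 0.7
```

```bash
python3 - <<'E'
from h import *
rack(); look("A")
E
```

```text
t 27.00 pos [0.4275 0.0016 0.293 ] jaw -9.9 z [ 0.004  0.003 -1.   ] F [-0.1  1.1 -0. ] w 0.7 q [-0.06 -0.25  2.05  0.    1.34  0.11]
wrist 0.088 724 [458.4 151.4] [12.4 32.4] 0.0883
wrist 0.068 145 [455.9 147. ] [12.7 34.7] 0.0679
wrist 0.048 1219 [456.5  99.9] [127.7  32.6] 0.0483
top 0.148 195 [457.1 331. ] [32.2 33. ] 0.1481
top 0.128 207 [456.1 298.7] [80.5 31.7] 0.1282
top 0.108 235 [455.8 275.3] [143.   32.4] 0.1083
top 0.088 264 [455.  247.9] [195.3  32.5] 0.0878
top 0.068 91 [455.3 247. ] [194.8  33.2] 0.0689
top 0.048 76 [454. 193.] [304.5  33.3] 0.047
t 27.10 pos [0.428  0.003  0.2928] jaw -9.8 z [ 0.004  0.004 -1.   ] F [ 0.1 -0.  -0. ] w 0.704 q [-0.05 -0.25  2.05  0.    1.34  0.12]
A 979 c [ 428.7 -115.9] [33.1 32.1] yaw 72.9 z 0.0601
```

Request:
step_arm([
  [[0.06, 0, -0.04, -0.02, 0, 0, -3], [0.06, 0, -0.08, -0.05, 0, 0, -6], [0.06, 0, -0.115, -0.08, 0, 0, -7], [0.06, 0, -0.119, -0.1, 0, 0, -7], [0.06, 0, -0.119, -0.12, 0, 0, -7], [0.06, 0, -0.119, -0.13, 0, 0, -7], [0.06, 0, -0.119, -0.13, 0, 0, -7], [0.06, 0, -0.119, -0.13, 0, 0, -7]],
])

```text
time: 28.15
tool_pos: [0.4289, -0.1148, 0.1634]
tcp_rot: [-2.52, -1.876, -0.01]
wrist_force: [-0.2, -0.4, -0.1]
width: 0.7
```

```bash
python3 - <<'E'
from h import *
look("A")
E
```

```text
t 28.15 pos [ 0.4289 -0.1148  0.1634] jaw -16.7 z [ 0.005  0.004 -1.   ] F [-0.2 -0.4 -0.1] w 0.7 q [-0.32 -0.11  2.18  0.01  1.07 -0.03]
A 2561 c [ 428.3 -115.7] [32.5 32. ] yaw 73.1 z 0.0602
```

Request:
step_arm([
  [[0.06, -0.0005, -0.001, -0.04, 0, 0, 0], [0.06, -0.0005, -0.001, -0.08, 0, 0, 0], [0.06, -0.0005, -0.001, -0.105, 0, 0, 0], [0.06, -0.0005, -0.001, -0.115, 0, 0, 0], [0.06, -0.0005, -0.001, -0.115, 0, 0, 0], [0.02, -0.0005, -0.001, -0.115, 0, 0, 0], [0.02, -0.0005, -0.001, -0.115, 0, 0, 0], [0.02, -0.0005, -0.001, -0.115, 0, 0, 0]],
])

```text
time: 29.2
tool_pos: [0.4298, -0.1164, 0.0502]
tcp_rot: [2.518, 1.874, 0.013]
wrist_force: [-0.1, -0.0, 5.8]
width: 0.369
```

Request:
step_arm([
  [[0.02, 0, 0, 0, 0, 0, 0], [0.02, 0, 0, 0, 0, 0, 0], [0.02, 0, 0, 0.03, 0, 0, 0], [0.02, 0, 0, 0.08, 0, 0, 3], [0.02, 0, 0, 0.13, 0, 0, 7], [0.02, 0, 0.02, 0.15, 0, 0, 11], [0.02, 0, 0.07, 0.15, 0, 0, 15], [0.02, 0, 0.12, 0.15, 0, 0, 17]],
])

```text
time: 30.2
tool_pos: [0.4298, 0.0045, 0.2006]
tcp_rot: [2.214, 2.226, 0.015]
wrist_force: [0.8, 0.4, -1.0]
width: 0.368
```

```bash
python3 - <<'E'
from h import *
held()
E
```

```text
t 30.20 pos [0.4298 0.0045 0.2006] jaw 0.3 z [ 0.008  0.005 -1.   ] F [ 0.8  0.4 -1. ] w 0.368 q [-0.05 -0.18  2.16  0.01  1.15 -0.06]
held top 8555 dz 0.0101 min [-0.0293 -0.0167] max [0.0293 0.0169] ((0.07130813598632812, 0.11100006103515625), (58.63911056518555, 33.27217483520508), 0.6389433741569519)
```

Request:
step_arm([
  [[0.02, 0.005, 0.03, 0, 0, 0.4, 0], [0.02, 0.015, 0.07, 0, 0, 0.4, 0], [0.02, 0.025, 0.098, 0, 0, 0.4, 0], [0.02, 0.027, 0.1025, -0.01, 0, 0.4, 0], [0.02, 0.027, 0.1025, -0.04, 0, 0.4, 0], [0.02, 0.027, 0.1025, -0.07, 0, 0.4, 0], [0.02, 0.027, 0.1025, -0.09, 0, 0.4, 0], [0.02, 0.027, 0.1025, -0.09, 0, 0.4, 0]],
])

```text
time: 31.25
tool_pos: [0.4534, 0.1108, 0.1075]
tcp_rot: [-2.205, -2.223, -0.003]
wrist_force: [-0.4, 0.4, -0.8]
width: 0.369
```

```bash
python3 - <<'E'
from h import *
cv2.imwrite("pics/w7.png",held())
E
```

```text
t 31.25 pos [0.4534 0.1108 0.1075] jaw 0.5 z [-0.006  0.009 -1.   ] F [-0.4  0.4 -0.8] w 0.369 q [0.18 0.02 2.18 0.01 0.95 0.16]
held top 8599 dz 0.0102 min [-0.0291 -0.017 ] max [0.0295 0.0167] ((0.2785167694091797, 0.076690673828125), (58.55181884765625, 33.66411209106445), 0.961908757686615)
```

View pics/w7.png

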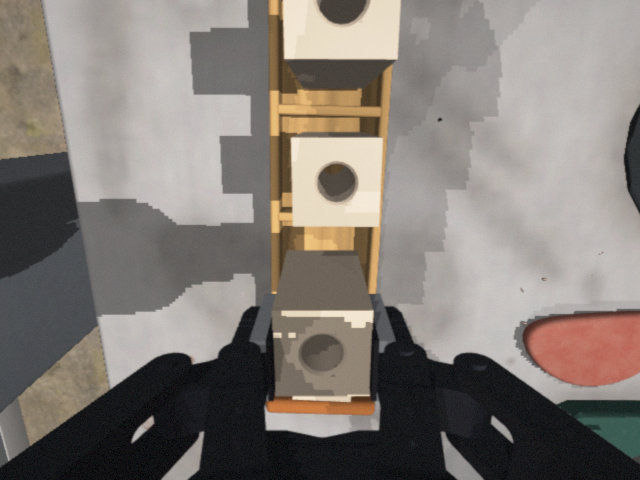

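The 60 post (322,350) is over its bay, and the 80 (338,182) and 100 (343,10) stand upright beyond it. I'll lower it.

Request:
step_arm([
  [[0.02, 0.003, -0.0035, -0.005, 0.4, -0.3, 0], [0.02, 0.003, -0.0035, -0.015, 0.4, -0.3, 0], [0.02, 0.003, -0.0035, -0.025, 0.4, -0.3, 0], [0.02, 0.003, -0.0035, -0.035, 0.4, -0.3, 0], [0.02, 0.003, -0.0035, -0.042, 0.4, -0.3, 0], [0.02, 0.003, -0.0035, -0.046, 0.4, -0.3, 0], [0.02, 0.003, -0.0035, -0.046, 0.4, -0.3, 0], [0.02, 0.003, -0.0035, -0.046, 0.4, -0.3, 0]],
])

```text
time: 32.3
tool_pos: [0.458, 0.1078, 0.0632]
tcp_rot: [-2.205, -2.224, -0.021]
wrist_force: [-0.4, -0.2, -1.7]
width: 0.371
```

```bash
python3 - <<'E'
from h import *
st()
E
```

```text
t 32.30 pos [0.458  0.1078 0.0632] jaw 0.5 z [ 0.003  0.016 -1.   ] F [-0.4 -0.2 -1.7] w 0.371 q [0.17 0.08 2.21 0.02 0.85 0.15]
```

Request:
step_arm([
  [[0.02, 0, 0, -0.001, -0.9, 0, 0], [0.02, 0, 0, -0.003, -0.9, 0, 0], [0.02, 0, 0, -0.0045, -0.9, 0, 0], [0.02, 0, 0, -0.0045, -0.9, 0, 0], [0.055, 0, 0, -0.0045, -0.9, 0, 0], [0.055, 0, 0, -0.0045, -0.9, 0, 0], [0.055, 0, 0, -0.0045, -0.9, 0, 0], [0.055, 0, 0, -0.0045, -0.9, 0, 0]],
])

```text
time: 33.3
tool_pos: [0.4581, 0.1078, 0.0588]
tcp_rot: [2.211, 2.23, 0.004]
wrist_force: [0.5, 0.3, -0.6]
width: 0.647
```

Request:
step_arm([
  [[0.055, 0, 0, 0.03, 0, 0, 0], [0.055, 0, 0, 0.08, 0, 0, 0], [0.055, 0, 0, 0.13, 0, 0, 0], [0.055, 0, 0, 0.18, 0, 0, 0], [0.055, -0.01, -0.02, 0.23, 0, 0, 0], [0.055, -0.03, -0.05, 0.24, 0, 0, 0], [0.055, -0.04, -0.08, 0.24, 0, 0, 0], [0.055, -0.04, -0.08, 0.24, 0, 0, 0]],
])

```text
time: 34.3
tool_pos: [0.4176, 0.0266, 0.2992]
tcp_rot: [2.214, 2.226, 0.005]
wrist_force: [-0.9, 0.2, 0.9]
width: 0.647
```

```bash
python3 - <<'E'
from h import *
st();a,W,T=cloud("top");b,_,_=cloud("scene")
for z,y in ((148,331),(128,275),(108,220),(88,165),(68,111),(48,57)):
    m=(abs(W[...,0]-.455)<.04)&(abs(W[...,1]-y/1000)<.026)&(abs(W[...,2]-z/1000)<.005);t=W[m]
    r=cv2.minAreaRect((t[:,:2]*1000).astype(np.float32));print(z,len(t),np.round(r[0],1),np.round(r[1],1),round(np.median(t[:,2]),4))
for n in("jar","stamp","yel","pur"):
    x,y,h=G[n];m=(np.hypot(W[...,0]-x/1000,W[...,1]-y/1000)<.035)&(abs(W[...,2]-h/1000)<.009);t=W[m];print(n,np.round(cv2.minAreaRect((t[:,:2]*1000).astype(np.float32))[0],1))
cv2.imwrite("pics/end.png",np.hstack([cv2.resize(a[190:320,150:480],(400,158))[:158],cv2.resize(b[150:350,120:540],(400,158))]) if 0 else np.vstack([cv2.resize(a[190:320,150:480],(792,312)),cv2.resize(b[160:320,130:530],(792,280))]))
E
```

```text
t 34.30 pos [0.4176 0.0266 0.2992] jaw 0.3 z [ 0.004  0.    -1.   ] F [-0.9  0.2  0.9] w 0.647 q [ 0.   -0.27  2.05  0.    1.36 -0.  ]
148 188 [456.9 330.8] [32.3 34. ] 0.1478
128 165 [454.6 274.3] [32.1 31.9] 0.1281
108 177 [454.7 220.2] [33.2 30.8] 0.1081
88 161 [454.4 165.9] [31.  31.5] 0.0874
68 0 [0. 0.] [0. 0.] nan
48 0 [0. 0.] [0. 0.] nan
jar [ 413.3 -313.7]
stamp [ 613.1 -274.4]
yel [ 530.9 -140.7]
pur [ 592.3 -195.4]
  return _methods._mean(a, axis=axis, dtype=dtype,
  ret = ret.dtype.type(ret / rcount)
```

View pics/end.png

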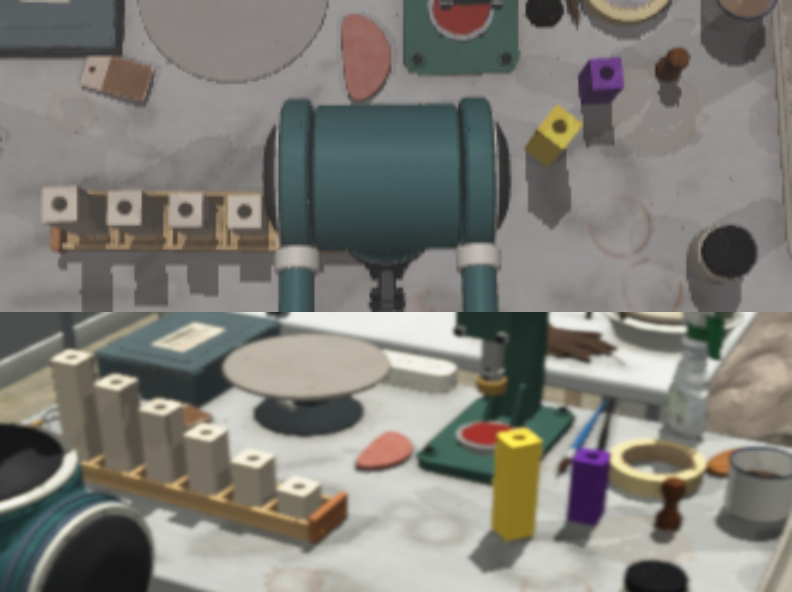

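The scene view shows all six posts upright in the rack and stepping down, from the 140 at (72,360) to the 40 at (300,490). The jar and stamp are within 1 mm of where they started.

```bash
python3 -c "
from workcell import *
print(finish_job())"
```

```text
the job is handed in; nothing more can be done
None
```

The four loose posts are in the rack and the job is handed in at about 34 s of the 125 s allowed. The row steps down 140, 120, 100, 80, 60, 40, with the two end posts left in their bays.

**Last checks:**
- **Posts:** the scene picture shows all six upright in their bays. Top-camera depth put the 140, 120, 100 and 80 posts at the right heights, within 1 mm.
- **Not measured:** the arm hid the 60 and 40 posts from the top camera in that last look, so I only confirmed them by eye in the scene picture.
- **Jar and stamp:** both are within 1 mm of where they started, and so are the yellow and purple look-alikes.
- **Forces:** the wrist force readings stayed below about 7 N, with nothing held or touched at the end.

**Disagreement:** the top camera placed things about 3–5 mm from where the wrist camera did. I used the wrist camera's positions, which was well within the 9 mm of free space each side in a bay.

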